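# Pull the orange filter cassette for rinsing

## Robot

A 6-joint arm with a two-finger parallel gripper is mounted at the origin on the work surface. World frame = base frame: x ahead of the robot, y to its left, z up, the work surface at z = 0. Lengths are in m, angles in rad, forces in N, time in s.
With the tool pointing down it reaches from about 0.25 to 0.85 m from the base axis. Payload 12.5 kg.
Tool frame: the origin (TCP) lies at the very end of the fingers, on their centre line; the grasp point (between the pads) lies 19 mm behind it; z points along the fingers, y is the line along which they close (so a half turn about z gives the same grasp; the last joint's range is limited). The gripper opens to 93 mm and grips with 3 to 60 N. Pads are 15 mm wide; open, the fingers measure 128 mm over their backs; the gripper's body (75 mm by 188 mm) begins 65 mm behind the grasp point.
Start: joints at [-1.2, 0.351, 1.652, -0, 1.139, -0.085], TCP at [0.242, -0.494, 0.219] pointing down, gripper open.
Joint ranges: [-2.75, 2.75], [-0.79, 2.1], [0.01, 2.65], [-1.57, 4.71], [0.07, 3.14], [-2.87, 2.87]. Speed limits (rad/s): [2.22, 2.22, 2.79, 3.14, 3.14, 3.14].

## Interface

Orientations are given as a rotation vector (axis times angle).
In Python, from rig import manip gives the robot as it stands.
- The arm moves only by the tool move_arm, never from a script. Its argument "steps" is a list of rows, each an object of numbers: "tx", "ty", "tz": the shift along the tool's x, y, z in mm; "wx", "wy", "wz": the turn, a rotation vector about the tool's x, y, z in rad; "jaw": the opening, from 0 (shut) to 1 (fully open). A call has 1 to 8 rows; each row shifts and turns the commanded pose from where the row before left it, along the tool's axes as they then stand; what a row does not reach is not made up. A row lasts 1/12 s, in which the tool goes at most 41.7 mm and 7.16 degrees, less where a joint would pass 70% of its speed; a pose out of reach is approached as far as the arm can. A call is refused whole if a number of a shift passes 41.7 or a number of a turn 0.125, either way. A call with a gripper value outside its range is refused whole. The fingers move at their own pace and stop on an object; "grip_force" is the grip in N (left out, the last holds). Time passes only in rows, so rows that do not move let the fingers close. It gives the time, the measured TCP pose, the force, the opening and the grip force at its end, in the units of the state.
- manip.read_state(): the state, without advancing time (a new reading comes with each control period).
- manip.grab_frame(name): name is "side" or "top"; returns the picture (400x640x3 uint8, red, green, blue); there is no depth.
- manip.get_calibration(name): a dict with "fx", "fy", "cx", "cy" (pixels), "extrinsics" (4x4, takes a point from camera to world coordinates). Camera axes: x right, y up, looking along -z (the intrinsics and any distortion apply to the point x, -y, -z); pixel columns grow to the right and rows downward; lengths in m; the calibration is good to about 2 mm. A picture is of the moment at which its call begins. get_calibration takes no time and is no camera call.
- manip.hand_in(): hands the job in; it is judged then, once.
The state is a dict: "clock": time; "q": joint angles; "qvel": joint speeds; "tau": joint torques, N m; "eef_pos": TCP position; "tool_rot": TCP orientation; "force": force on the tool from outside, world axes, zero at the start; "torque": the same for the moment, N m; "gripper_width": opening from 0.0 (shut) to 1.0 (fully open); "grasp_force": force on a finger pad.
Only numpy, scipy, OpenCV 4.12 (cv2) and the standard library are available. Lean on these libraries where they do the work, as an engineer would, in place of code of your own. Each camera call takes 0.05 s, during which the arm holds its last target. There are 200 camera calls.

## Task

Get ready to rinse the orange filter cassette: first stand the toppled solvent bottle upright in the steel rinse tray and let go of it, then pinch the two side catches of the orange cassette together, lift it straight out of its dock on the filter unit and carry it over to the rinse tray. Finish while holding it: still in the fingers by its pinched catches, upright and steady above the tray, at least a few centimetres clear of the tray and touching nothing else. Leave the blue cassette in its dock, the cup, the gold-capped bottles, the crystal bottle and the bean jar where they stand, and never force the cassette up while it is still latched.

Things in the scene. Friction and masses are not known exactly. Their poses are not given: they have to be found in the camera images.
- solvent_bottle: amber glass bottle, white label, black cap, toppled on its side in the tray, rolls easily; 0.18 kg. Body 52 mm across, straight for the first 66 mm from the base, shoulder to 88 mm, cap 31 mm across from 91 to 115 mm (full height). Origin: centre of its underside; z: its axis, base to cap (level at the start, up when it stands, the origin then 4 mm above the tray's)
- rinse_tray: steel rinse tray fixed on the bench, 250 mm (x) by 280 mm (y) outside, floor and walls 4 mm thick, rim 14 mm above the bench. Origin: centre of its underside, on the bench; x: away from the robot, y: left (when unturned), z: up
- filter_unit: bench filter unit, fixed. Steel deck 62 mm high, 320 mm wide (y), x -130 to +40 mm; behind it a white pump tower with two gauges, x +40 to +130 mm, 156 mm high (hose tails to 177 mm). Two cassette docks in the deck at x -50 mm, y +57.5 and -57.5 mm. Origin: centre of its underside; x: towards its tower, y: left seen from the robot, z: up
- dock_left (a point): centre of the floor of the dock at the unit's +y side, 32 mm above the bench, where a seated cassette's origin lies. Axes as the unit's. A dock is a square well of 37 mm, 30 mm deep; on its left and right stand brackets, 32.5 to 46 mm from its centre in y, 46.5 mm above its floor, whose lips hold down the cassette's hooks
- dock_right (a point): the same for the dock at the unit's -y side
- orange_cassette: the filter cassette to take out, in either dock: orange block 34 x 34 mm, 88 mm high, white nipple on top to 100 mm, a grey ribbed spring catch on its left (+y) and right (-y); 0.18 kg. Its lowest 30 mm sit in the well with 1.5 mm clearance each side. 60 mm over the catches in y, 44 mm when pinched fully. Origin: centre of its underside; z: up; y: pinch direction; axes as the unit's while seated
- orange_left (a joint): how far the left (+y) catch of the orange cassette is pressed in, m: 0 latched, 0.005 just free, 0.008 fully in (stop). Spring: 2 N at rest, 6 N fully in
- orange_right (a joint): the same for the right (-y) catch of the orange cassette, m
- orange_left_pad (a point): middle of the ribbed outer face of the left catch, where a finger presses, 72 mm above the cassette's underside, 30 mm from its middle plane. The catch is an upright wing 24 mm wide (x), from 34 to 88 mm above the underside; the bracket hides it below 46.5 mm. Its foot has a hook that reaches out to 37.5 mm and lies 0.5 mm under the bracket's lip
- orange_right_pad (a point): the same for the right catch
- blue_cassette: a second filter cassette, the same as the orange one but blue; it sits in the other dock and stays there. Origin: centre of its underside
- cup: bystander: aluminium cup, 52 mm across, 55 mm high, standing in the rinse tray. Origin: centre of its underside
- gold_bottle_a: bystander: small amber bottle with a gold cap, 35 mm across, 60 mm high, on the bench. Origin: centre of its underside
- gold_bottle_b: bystander: small amber bottle with a gold cap, 35 mm across, 70 mm high, on the bench. Origin: centre of its underside
- crystal_bottle: bystander: square glass bottle, 50 mm wide, with a gold collar and a clear ball stopper, 101 mm high. Origin: centre of its underside
- bean_jar: bystander: glass jar of coffee beans with a wooden lid, 90 mm across, 97 mm high. Origin: centre of its underside

How it is judged:
On the way, in this order (a step that is already met when the one before it is completed fails the run):
1. the solvent bottle stands upright in the rinse tray, released and at rest (angle between solvent_bottle's own z axis and vertical below 0.1 rad and z of solvent_bottle in the frame of rinse_tray between 0 and 0.009 m and x of solvent_bottle in the frame of rinse_tray between -0.115 and 0.115 m and y of solvent_bottle in the frame of rinse_tray between -0.13 and 0.13 m and linear speed of solvent_bottle below 0.03 m/s and contact force between the fingers and solvent_bottle below 0.1 N), for 0.3 s.
2. both catches of the orange cassette are pinched in while it is still in its dock (value of joint each of orange_left, orange_right above 0.0055 m and (distance between orange_cassette and dock_left below 0.01 m or distance between orange_cassette and dock_right below 0.01 m)), for 0.1 s.
3. the orange cassette is lifted straight out, free of its dock, catches pinched (value of joint each of orange_left, orange_right above 0.0055 m and z of orange_cassette in the frame of filter_unit above 0.08 m and angle between orange_cassette's own z axis and vertical below 0.3 rad and contact force between orange_cassette and filter_unit below 0.1 N), for 0.1 s.
At the end, for the whole second after the job is handed in: bottle upright (6 deg) at rest on the tray floor, released; orange cassette still, both catches in over 5.5 mm, upright (17 deg), over the tray (110/125 mm from its centre in x/y), underside over 35 mm up, touching only the fingers; blue cassette in its dock, cup standing (all of step 1 and value of joint each of orange_left, orange_right above 0.0055 m and z of orange_cassette in the frame of rinse_tray above 0.035 m and angle between orange_cassette's own z axis and vertical below 0.3 rad and linear speed of orange_cassette below 0.03 m/s and angular speed of orange_cassette below 0.3 rad/s and contact force between the fingers and orange_cassette above 2 N and x of orange_cassette in the frame of rinse_tray between -0.11 and 0.11 m and y of orange_cassette in the frame of rinse_tray between -0.125 and 0.125 m and contact force between orange_cassette and rinse_tray below 0.1 N and contact force between orange_cassette and filter_unit below 0.1 N and contact force between orange_cassette and solvent_bottle below 0.1 N and contact force between orange_cassette and cup below 0.1 N and contact force between orange_cassette and blue_cassette below 0.1 N and (distance between blue_cassette and dock_left below 0.01 m or distance between blue_cassette and dock_right below 0.01 m) and angle between cup's own z axis and vertical below 0.1 rad); the arm keeps its last pose, push and grip.
It fails at once if the blue cassette is shifted in its dock by more than 10 mm (distance of blue_cassette from where it was at the start of the episode above 0.01 m).
It fails at once if the orange cassette is forced up out of its dock with a catch still latched (z of orange_cassette in the frame of filter_unit between 0.037 and 0.06 m and value of joint any of orange_left, orange_right below 0.003 m).
It fails at once if a bystander is moved more than 30 mm or tipped more than 30 degrees (distance of any of cup, gold_bottle_a, gold_bottle_b, crystal_bottle, bean_jar from where it was at the start of the episode above 0.03 m or angle between any of blue_cassette, cup, gold_bottle_a, gold_bottle_b, crystal_bottle, bean_jar's own z axis and vertical above 0.52 rad).
It also fails if it takes over 67 s, if anything falls off the work surface, if the arm or the gripper's body presses on something with over 40 N, if the wrist force passes 120 N, or if a joint passes its speed limit or range.

## Working session

There is one attempt and no reset: what is moved stays moved. The work goes in short steps, Python scripts to look and compute and a tool call to move; the robot and the scene stay as the last step left them, time stands still between calls to the robot, and variables do not carry over. Pictures are saved under pics/ and viewed, at most 10 in all, crops included, and the job is handed in when it is done.

Besides the shell and the picture viewer there is one more tool, called after "Request:" as name([rows], argument=value, ...), one row to a line, values as JSON. move_arm: Moves the arm, as the interface text tells. Its arguments: {"type":"object","properties":{"steps":{"type":"array"},"grip_force":{"type":"number"}},"required":["steps"]}

```bash
mkdir -p pics; python3 - <<'E'
from rig import manip
import cv2
for n in("side","top"):
    f=manip.grab_frame(n); cv2.imwrite(f"pics/{n}0.png",cv2.cvtColor(f,cv2.COLOR_RGB2BGR))
    c=manip.get_calibration(n); print(n,{k:(v if k!="extrinsics" else [[round(float(x),4) for x in r] for r in v]) for k,v in c.items()})
print(manip.read_state())
E
```

```text
side {'fx': 384.45386807510675, 'fy': 384.45386807510675, 'cx': 317.5218868540218, 'cy': 197.84558616063626, 'extrinsics': [[-0.8094, 0.3683, -0.4575, -0.0421], [-0.5873, -0.514, 0.6252, 0.8425], [-0.0049, 0.7747, 0.6323, 0.9655], [0.0, 0.0, 0.0, 1.0]]}
top {'fx': 401.9417680971576, 'fy': 401.9417680971576, 'cx': 313.742262707874, 'cy': 194.5730054124804, 'extrinsics': [[0.0265, 0.984, -0.176, 0.3889], [-0.9994, 0.0298, 0.0163, 0.0163], [0.0213, 0.1754, 0.9843, 1.2412], [0.0, 0.0, 0.0, 1.0]]}
{'clock': 0.1, 'q': array([-1.19962517e+00,  3.51165663e-01,  1.65234212e+00,  3.56421020e-05,
        1.13911093e+00, -8.45842613e-02]), 'qvel': array([ 0.00126197, -0.00022482, -0.00217258, -0.00189211,  0.00045974,
       -0.0001209 ]), 'tau': array([ 3.05462063e-04, -4.98024523e+01, -2.85703236e+01,  7.00172293e-02,
        2.39205320e-02, -4.73110993e-05]), 'eef_pos': array([ 0.24200553, -0.49355734,  0.21817124]), 'tool_rot': array([-3.05938782e+00, -7.09465808e-01,  1.79784480e-04]), 'force': array([ 0.2684729 , -0.37290403, -0.28393539]), 'torque': array([ 0.00540659,  0.00465974, -0.0038366 ]), 'grasp_force': 0.0, 'gripper_width': 1.000423107854797}
```

View pics/side0.png

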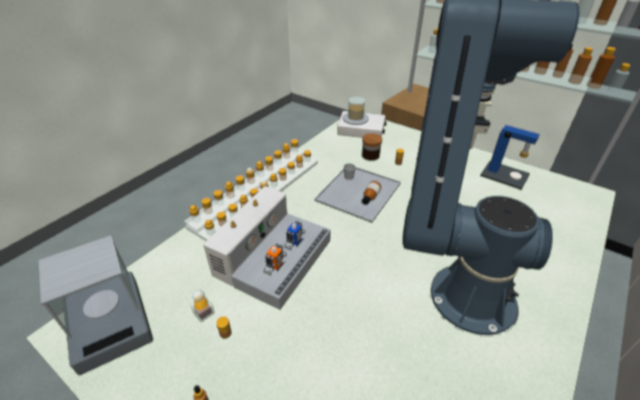

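View pics/top0.png

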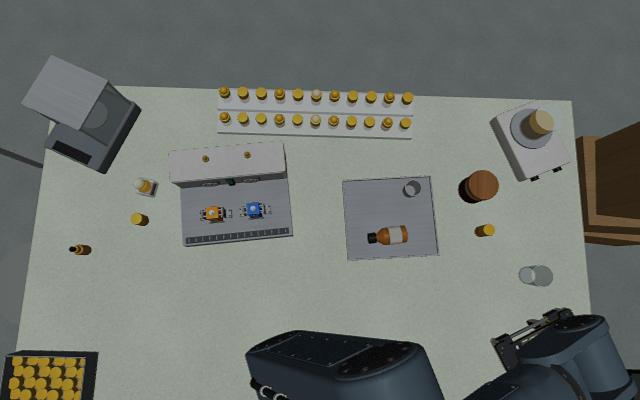

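The side view shows the orange cassette at about (274,257), the blue one at (294,232), and the bottle at (371,190) in the tray. In the top view the orange cassette is at about (213,213), blue at (254,210), and the bottle at (387,235) with its cap to the left. I'll zoom in next.

```bash
cat > h.py <<'E'
import numpy as np,cv2
from rig import manip
C={n:manip.get_calibration(n) for n in("side","top")}
def ray(n,u,v):
    c=C[n];E=np.array(c["extrinsics"]);d=np.array([(u-c["cx"])/c["fx"],-(v-c["cy"])/c["fy"],-1.]);return E[:3,3],E[:3,:3]@d
def onz(n,u,v,z):
    o,d=ray(n,u,v);return o+d*(z-o[2])/d[2]
def tri(a,b):  # a=side px, b=top px
    (o1,d1),(o2,d2)=ray("side",*a),ray("top",*b)
    s=np.linalg.lstsq(np.c_[d1,-d2],o2-o1,rcond=None)[0];p,q=o1+s[0]*d1,o2+s[1]*d2
    return (p+q)/2,np.linalg.norm(p-q)
def proj(n,P):
    c=C[n];E=np.array(c["extrinsics"]);p=E[:3,:3].T@(np.asarray(P)-E[:3,3]);return np.array([c["cx"]-c["fx"]*p[0]/p[2],c["cy"]+c["fy"]*p[1]/p[2]])
def crop(f,x,y,w,h,k):
    im=cv2.resize(cv2.cvtColor(f[y:y+h,x:x+w],cv2.COLOR_RGB2BGR),None,fx=k,fy=k,interpolation=cv2.INTER_CUBIC)
    for i in range(-x%10,w,10): cv2.line(im,(i*k,0),(i*k,4 if (x+i)%50 else 14),(0,0,255),1)
    for j in range(-y%10,h,10): cv2.line(im,(0,j*k),(4 if (y+j)%50 else 14,j*k),(0,0,255),1)
    return im
E
python3 - <<'E'
from h import *
t=cv2.cvtColor(cv2.imread("pics/top0.png"),4);s=cv2.cvtColor(cv2.imread("pics/side0.png"),4)
a=np.hstack([crop(t,165,140,130,110,3),crop(t,340,170,130,110,3)])
b=np.hstack([crop(s,205,190,130,90,3),crop(s,310,135,130,90,3)])
cv2.imwrite("pics/z0.png",np.vstack([a,b]))
E
```

```text
(no output)
```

View pics/z0.png

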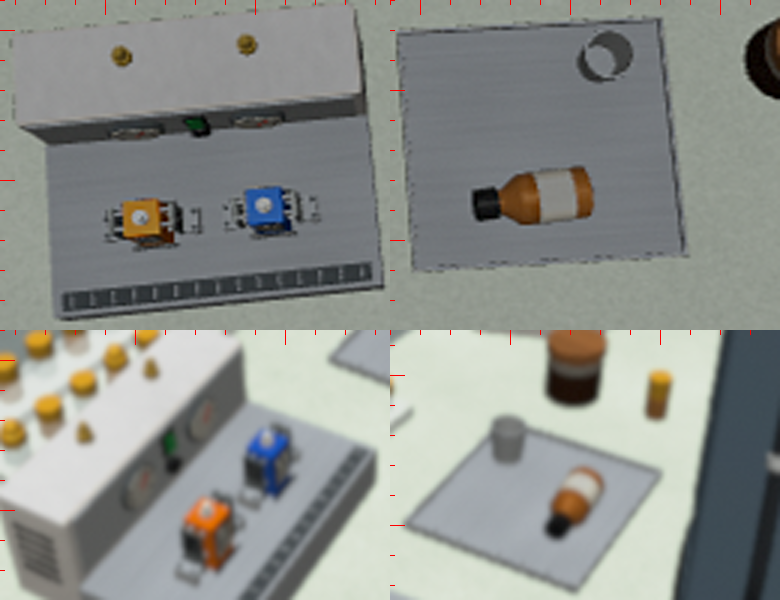

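Zoomed top view: orange nipple (211.7,212.3), blue nipple (252.7,208.3), bottle axis from the cap end (367,238) to the base end (407,234), and tray corners (342,181), (430,176), (439,255), (347,260). Zoomed side view: orange nipple about (276,248), blue about (294,226), bottle cap end (364,202) and base end (377,184).

```bash
python3 - <<'E'
from h import *
np.set_printoptions(precision=4,suppress=True)
for n,a,b in (("orange nip",(276,248.3),(211.7,212.3)),("blue nip",(294.3,225.7),(252.7,208.3)),("bot cap",(364.3,201.7),(367.3,238)),("bot base",(376.7,184.3),(407.3,234.5)),("cup",(349,165),(411.5,188))):
    print(n,*tri(a,b))
print("tops z.132",onz("top",211.7,212.3,.132),onz("top",252.7,208.3,.132),"side",onz("side",276,248.3,.132),onz("side",294.3,225.7,.132))
print("bottle z.03 top",onz("top",367.3,238,.03),onz("top",407.3,234.5,.03),"side",onz("side",364.3,201.7,.03),onz("side",376.7,184.3,.03))
T=[onz("top",*p,.014) for p in((342.3,181),(430,176.3),(438.7,255.3),(347.3,260))];print("tray",T,np.mean(T,0))
# axis of bottle: colour mask
t=cv2.cvtColor(cv2.imread("pics/top0.png"),4)
h=cv2.cvtColor(t,cv2.COLOR_RGB2HSV)
m=cv2.inRange(h[200:258,350:430],(3,110,60),(25,255,255));ys,xs=np.nonzero(m)
print("amber bbox",xs.min()+350,xs.max()+350,ys.min()+200,ys.max()+200)
s=cv2.cvtColor(cv2.imread("pics/side0.png"),4)
print("deck corners top z.062",onz("top",184,245,.062),onz("top",293,235,.062),onz("top",180.7,187,.062))
E
```

```text
orange nip [0.5274 0.2786 0.1276] 0.004568149176202255
blue nip [0.5442 0.1674 0.1245] 0.0002631573865999057
bot cap [ 0.4775 -0.1688  0.0285] 5.162715378468834e-05
bot base [ 0.4914 -0.2895  0.031 ] 0.00019656693261743232
cup [ 0.6279 -0.2949  0.0672] 0.0006091373934347617
tops z.132 [0.5288 0.2789 0.132 ] [0.5433 0.1664 0.132 ] side [0.5222 0.2808 0.132 ] [0.5389 0.1733 0.132 ]
bottle z.03 top [ 0.4775 -0.1686  0.03  ] [ 0.4914 -0.2898  0.03  ] side [ 0.4767 -0.1672  0.03  ] [ 0.492  -0.2906  0.03  ]
tray [array([ 0.654 , -0.0921,  0.014 ]), array([ 0.6777, -0.3683,  0.014 ]), array([ 0.4323, -0.3888,  0.014 ]), array([ 0.4107, -0.1107,  0.014 ])] [ 0.5437 -0.24    0.014 ]
amber bbox 376 407 226 244
deck corners top z.062 [0.44   0.3684 0.062 ] [0.4778 0.0542 0.062 ] [0.6105 0.3923 0.062 ]
```

```bash
cat >> h.py <<'E'
from scipy.linalg import expm,logm
from scipy.spatial.transform import Rotation as Ro
np.set_printoptions(precision=4,suppress=True)
def T(R,p): M=np.eye(4);M[:3,:3]=R;M[:3,3]=p;return M
def now():
    s=manip.read_state();return T(Ro.from_rotvec(s["tool_rot"]).as_matrix(),s["eef_pos"])
def pose(z,y,grasp):  # tool axes directions, grasp point -> TCP pose
    z=np.array(z)/np.linalg.norm(z);y=np.array(y)-np.dot(y,z)*z;y/=np.linalg.norm(y)
    return T(np.c_[np.cross(y,z),y,z],np.array(grasp)+.019*z)
def plan(A,B,n):  # n identical rows
    L=np.real(logm(np.linalg.inv(A)@B))/n;D=expm(L)
    t=D[:3,3]*1e3;w=Ro.from_matrix(D[:3,:3]).as_rotvec()
    M=[A[:3,3]]; X=A.copy()
    for i in range(n): X=X@D;M.append(X[:3,3])
    print(n,"rows t",t,"w",w,"| path min z %.3f"%min(m[2] for m in M),"mid",M[n//2],"end",M[-1])
b=np.array([-.114,.993,0]);b/=np.linalg.norm(b);yb=np.array([b[1],-b[0],0]);up=np.array([0,0,1.])
def dirb(a): return -np.cos(a)*up-np.sin(a)*b   # a=tilt before uprighting
E
python3 - <<'E'
from h import *
G=np.array([.486,-.2415,.033]);d=dirb(np.radians(30))
B=pose(d,yb,G);A=pose(d,yb,G-.12*d)
plan(now(),A,16);plan(A,B,4);print(B)
E
```

```text
16 rows t [26.4339  2.5639 -0.0869] w [-0.0201 -0.0285 -0.075 ] | path min z 0.120 mid [ 0.4116 -0.3733  0.1968] end [ 0.4802 -0.1913  0.1205]
4 rows t [-0.  0. 30.] w [ 0.  0. -0.] | path min z 0.017 mid [ 0.4837 -0.2211  0.0685] end [ 0.4871 -0.2509  0.0165]
[[-0.0988  0.9935  0.057   0.4871]
 [ 0.8604  0.1141 -0.4967 -0.2509]
 [-0.5     0.     -0.866   0.0165]
 [ 0.      0.      0.      1.    ]]
```

Request:
move_arm([
  {"tx": 26.4, "ty": 2.6, "tz": 0, "wx": -0.02, "wy": -0.0285, "wz": -0.075, "jaw": 0.75},
  {"tx": 26.4, "ty": 2.6, "tz": 0, "wx": -0.02, "wy": -0.0285, "wz": -0.075, "jaw": 0.75},
  {"tx": 26.4, "ty": 2.6, "tz": 0, "wx": -0.02, "wy": -0.0285, "wz": -0.075, "jaw": 0.75},
  {"tx": 26.4, "ty": 2.6, "tz": 0, "wx": -0.02, "wy": -0.0285, "wz": -0.075, "jaw": 0.75},
  {"tx": 26.4, "ty": 2.6, "tz": 0, "wx": -0.02, "wy": -0.0285, "wz": -0.075, "jaw": 0.75},
  {"tx": 26.4, "ty": 2.6, "tz": 0, "wx": -0.02, "wy": -0.0285, "wz": -0.075, "jaw": 0.75},
  {"tx": 26.4, "ty": 2.6, "tz": 0, "wx": -0.02, "wy": -0.0285, "wz": -0.075, "jaw": 0.75},
  {"tx": 26.4, "ty": 2.6, "tz": 0, "wx": -0.02, "wy": -0.0285, "wz": -0.075, "jaw": 0.75},
])

```text
clock: 0.77
eef_pos: [0.4127, -0.3731, 0.1963]
tool_rot: [2.52, 1.483, -0.271]
force: [-0.9, 0.3, 0.1]
gripper_width: 0.747
grasp_force: 0.0
```

Request:
move_arm([
  {"tx": 26.4, "ty": 2.6, "tz": 0, "wx": -0.02, "wy": -0.0285, "wz": -0.075, "jaw": 0.75},
  {"tx": 26.4, "ty": 2.6, "tz": 0, "wx": -0.02, "wy": -0.0285, "wz": -0.075, "jaw": 0.75},
  {"tx": 26.4, "ty": 2.6, "tz": 0, "wx": -0.02, "wy": -0.0285, "wz": -0.075, "jaw": 0.75},
  {"tx": 26.4, "ty": 2.6, "tz": 0, "wx": -0.02, "wy": -0.0285, "wz": -0.075, "jaw": 0.75},
  {"tx": 26.4, "ty": 2.6, "tz": 0, "wx": -0.02, "wy": -0.0285, "wz": -0.075, "jaw": 0.75},
  {"tx": 26.4, "ty": 2.6, "tz": 0, "wx": -0.02, "wy": -0.0285, "wz": -0.075, "jaw": 0.75},
  {"tx": 26.4, "ty": 2.6, "tz": 0, "wx": -0.02, "wy": -0.0285, "wz": -0.075, "jaw": 0.75},
  {"tx": 26.4, "ty": 2.6, "tz": 0, "wx": -0.02, "wy": -0.0285, "wz": -0.075, "jaw": 0.75},
])

```text
clock: 1.43
eef_pos: [0.4808, -0.1913, 0.1192]
tool_rot: [1.799, 2.026, -0.485]
force: [0.1, -0.4, 0.2]
gripper_width: 0.749
grasp_force: 0.0
```

```bash
python3 - <<'E'
from h import *
G=np.array([.486,-.2415,.033]);d=dirb(np.radians(30))
B=pose(d,yb,G);A=pose(d,yb,G-.12*d)
print(now(),manip.read_state()["q"]);plan(now(),A,2);plan(now(),B,5)
f=manip.grab_frame("top");g=manip.grab_frame("side")
cv2.imwrite("pics/p1.png",np.vstack([crop(f,330,160,200,110,3),crop(g,300,110,200,90,3)]))
E
```

```text
[[-0.1031  0.993   0.0577  0.4808]
 [ 0.8594  0.1182 -0.4974 -0.1913]
 [-0.5008 -0.0017 -0.8656  0.1192]
 [ 0.      0.      0.      1.    ]] [-0.2136  0.4102  1.974  -0.7821  0.7374  0.2548]
2 rows t [-0.2855 -0.2961 -0.5538] w [0.0003 0.0004 0.0022] | path min z 0.119 mid [ 0.4805 -0.1913  0.1198] end [ 0.4802 -0.1913  0.1205]
5 rows t [-0.1014 -0.1272 23.7785] w [0.0001 0.0002 0.0009] | path min z 0.017 mid [ 0.4833 -0.2152  0.0782] end [ 0.4871 -0.2509  0.0165]
```

View pics/p1.png

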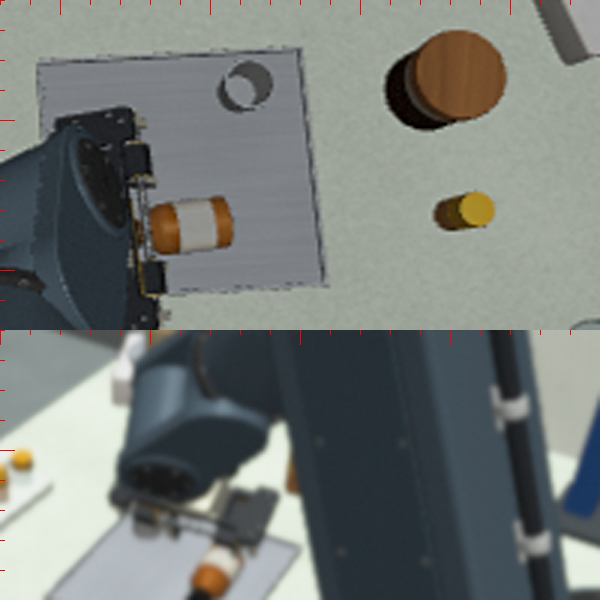

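The picture shows the gripper above the bottle, tilted over the cap end with the jaws straddling the axis, so I'm descending and gripping.

Request:
move_arm([
  {"tz": 23.8, "jaw": 0.75},
  {"tz": 23.8, "jaw": 0.75},
  {"tz": 23.8, "jaw": 0.75},
  {"tz": 23.8, "jaw": 0.75},
  {"tz": 23.6, "jaw": 0.75},
  {"jaw": 0.75},
  {"jaw": 0.75},
])

```text
validation failed for argument at $.st...
```

Request:
move_arm([
  {"jaw": 0.6},
  {"jaw": 0.5},
  {"jaw": 0.4},
  {"jaw": 0.3},
  {"jaw": 0.3},
  {"jaw": 0.3},
  {"jaw": 0.3},
], grip_force=20)

```text
validation failed for argument at $.st...
```

```bash
python3 - <<'E'
from h import *
N=now();print(N)
# rotate 90deg about closing axis to upright, grasp raised
d0=N[:3,2];U=Ro.from_rotvec(np.cross(b,up)*np.pi/2).as_matrix()
G0=N[:3,3]-.019*d0
L=N.copy();L[2,3]+=.05
B=T(U@N[:3,:3],np.array([.495,-.215,.10])+.019*(U@d0))
plan(N,L,3);plan(L,B,16);print(B)
E
```

```text
[[-0.1071  0.9927  0.0546  0.4792]
 [ 0.86    0.1201 -0.496  -0.1895]
 [-0.4989 -0.0062 -0.8666  0.1174]
 [ 0.      0.      0.      1.    ]]
3 rows t [ -8.3157  -0.1034 -14.4435] w [-0.  0. -0.] | path min z 0.117 mid [ 0.4792 -0.1895  0.1341] end [ 0.4792 -0.1895  0.1674]
16 rows t [-1.86    0.7908  5.0553] w [-0.0008  0.0982 -0.0002] | path min z 0.091 mid [ 0.488  -0.2099  0.1312] end [ 0.4931 -0.1986  0.0905]
[[-0.0652  0.9927 -0.1012  0.4931]
 [ 0.4947  0.1202  0.8607 -0.1986]
 [ 0.8666  0.0061 -0.499   0.0905]
 [ 0.      0.      0.      1.    ]]
```

Request:
move_arm([
  {"tx": 0, "ty": 0, "tz": 0, "wx": 0, "wy": 0, "wz": 0, "jaw": 0.75},
])

```text
clock: 1.62
eef_pos: [0.4803, -0.1919, 0.1192]
tool_rot: [1.803, 2.026, -0.485]
force: [-0.5, -0.5, -0.6]
gripper_width: 0.752
grasp_force: 0.0
```

```bash
python3 - <<'E'
from h import *
G=np.array([.486,-.2415,.033]);d=dirb(np.radians(30))
plan(now(),pose(d,yb,G),5)
E
```

```text
5 rows t [-0.0443  0.0199 23.7328] w [-0.0003 -0.0002  0.0005] | path min z 0.017 mid [ 0.483  -0.2155  0.0782] end [ 0.4871 -0.2509  0.0165]
```

Request:
move_arm([
  {"tx": 0, "ty": 0, "tz": 23.7, "wx": 0, "wy": 0, "wz": 0, "jaw": 0.75},
  {"tx": 0, "ty": 0, "tz": 23.7, "wx": 0, "wy": 0, "wz": 0, "jaw": 0.75},
  {"tx": 0, "ty": 0, "tz": 23.7, "wx": 0, "wy": 0, "wz": 0, "jaw": 0.75},
  {"tx": 0, "ty": 0, "tz": 23.7, "wx": 0, "wy": 0, "wz": 0, "jaw": 0.75},
  {"tx": 0, "ty": 0, "tz": 23, "wx": 0, "wy": 0, "wz": 0, "jaw": 0.75},
  {"tx": 0, "ty": 0, "tz": 0, "wx": 0, "wy": 0, "wz": 0, "jaw": 0.75},
  {"tx": 0, "ty": 0, "tz": 0, "wx": 0, "wy": 0, "wz": 0, "jaw": 0.75},
])

```text
clock: 2.2
eef_pos: [0.4865, -0.2522, 0.0177]
tool_rot: [1.807, 2.022, -0.486]
force: [-0.2, 0.6, 1.3]
gripper_width: 0.749
grasp_force: 0.0
```

Request:
move_arm([
  {"tx": 0, "ty": 0, "tz": 0, "wx": 0, "wy": 0, "wz": 0, "jaw": 0.65},
  {"tx": 0, "ty": 0, "tz": 0, "wx": 0, "wy": 0, "wz": 0, "jaw": 0.6},
  {"tx": 0, "ty": 0, "tz": 0, "wx": 0, "wy": 0, "wz": 0, "jaw": 0.55},
  {"tx": 0, "ty": 0, "tz": 0, "wx": 0, "wy": 0, "wz": 0, "jaw": 0.5},
  {"tx": 0, "ty": 0, "tz": 0, "wx": 0, "wy": 0, "wz": 0, "jaw": 0.4},
  {"tx": 0, "ty": 0, "tz": 0, "wx": 0, "wy": 0, "wz": 0, "jaw": 0.3},
  {"tx": 0, "ty": 0, "tz": 0, "wx": 0, "wy": 0, "wz": 0, "jaw": 0.3},
], grip_force=20)

```text
clock: 2.78
eef_pos: [0.4876, -0.251, 0.0187]
tool_rot: [1.803, 2.023, -0.484]
force: [-1.1, 3.3, 8.3]
gripper_width: 0.556
grasp_force: 19.8
```

```bash
python3 - <<'E'
from h import *
N=now();print(N)
d0=N[:3,2];U=Ro.from_rotvec(np.cross(b,up)*np.pi/2).as_matrix()
L=N.copy();L[2,3]+=.05
B=T(U@N[:3,:3],np.array([.495,-.215,.10])+.019*(U@d0))
plan(N,L,3);plan(L,B,16);print(B)
E
```

```text
[[-0.0993  0.9934  0.0573  0.4876]
 [ 0.86    0.1146 -0.4973 -0.251 ]
 [-0.5006 -0.0001 -0.8657  0.0187]
 [ 0.      0.      0.      1.    ]]
3 rows t [ -8.3438  -0.0021 -14.4277] w [-0.  0. -0.] | path min z 0.019 mid [ 0.4876 -0.251   0.0354] end [ 0.4876 -0.251   0.0687]
16 rows t [ 3.8019  0.717  -0.7275] w [-0.0001  0.0982  0.    ] | path min z 0.066 mid [ 0.4899 -0.2203  0.069 ] end [ 0.4931 -0.1987  0.0905]
[[-0.0576  0.9935 -0.0986  0.4931]
 [ 0.4973  0.1142  0.86   -0.1987]
 [ 0.8657  0.0005 -0.5006  0.0905]
 [ 0.      0.      0.      1.    ]]
```

Request:
move_arm([
  {"tx": -8.3, "ty": 0, "tz": -14.4, "wx": 0, "wy": 0, "wz": 0, "jaw": 0.3},
  {"tx": -8.3, "ty": 0, "tz": -14.4, "wx": 0, "wy": 0, "wz": 0, "jaw": 0.3},
  {"tx": -8.3, "ty": 0, "tz": -14.4, "wx": 0, "wy": 0, "wz": 0, "jaw": 0.3},
  {"tx": 3.8, "ty": 0.7, "tz": -0.7, "wx": 0, "wy": 0.098, "wz": 0, "jaw": 0.3},
  {"tx": 3.8, "ty": 0.7, "tz": -0.7, "wx": 0, "wy": 0.098, "wz": 0, "jaw": 0.3},
  {"tx": 3.8, "ty": 0.7, "tz": -0.7, "wx": 0, "wy": 0.098, "wz": 0, "jaw": 0.3},
  {"tx": 3.8, "ty": 0.7, "tz": -0.7, "wx": 0, "wy": 0.098, "wz": 0, "jaw": 0.3},
])

```text
clock: 3.37
eef_pos: [0.4879, -0.2361, 0.065]
tool_rot: [2.012, 2.257, -0.157]
force: [-1.5, -0.4, -2.9]
gripper_width: 0.558
grasp_force: 19.8
```

Request:
move_arm([
  {"tx": 3.8, "ty": 0.7, "tz": -0.7, "wx": 0, "wy": 0.098, "wz": 0, "jaw": 0.3},
  {"tx": 3.8, "ty": 0.7, "tz": -0.7, "wx": 0, "wy": 0.098, "wz": 0, "jaw": 0.3},
  {"tx": 3.8, "ty": 0.7, "tz": -0.7, "wx": 0, "wy": 0.098, "wz": 0, "jaw": 0.3},
  {"tx": 3.8, "ty": 0.7, "tz": -0.7, "wx": 0, "wy": 0.098, "wz": 0, "jaw": 0.3},
  {"tx": 3.8, "ty": 0.7, "tz": -0.7, "wx": 0, "wy": 0.098, "wz": 0, "jaw": 0.3},
  {"tx": 3.8, "ty": 0.7, "tz": -0.7, "wx": 0, "wy": 0.098, "wz": 0, "jaw": 0.3},
])

```text
clock: 3.87
eef_pos: [0.4894, -0.2145, 0.0711]
tool_rot: [-1.857, -2.079, -0.406]
force: [0.5, 0.4, -1.7]
gripper_width: 0.557
grasp_force: 19.8
```

Request:
move_arm([
  {"tx": 3.8, "ty": 0.7, "tz": -0.7, "wx": 0, "wy": 0.098, "wz": 0, "jaw": 0.3},
  {"tx": 3.8, "ty": 0.7, "tz": -0.7, "wx": 0, "wy": 0.098, "wz": 0, "jaw": 0.3},
  {"tx": 3.8, "ty": 0.7, "tz": -0.7, "wx": 0, "wy": 0.098, "wz": 0, "jaw": 0.3},
  {"tx": 3.8, "ty": 0.7, "tz": -0.7, "wx": 0, "wy": 0.098, "wz": 0, "jaw": 0.3},
  {"tx": 3.8, "ty": 0.7, "tz": -0.7, "wx": 0, "wy": 0.098, "wz": 0, "jaw": 0.3},
  {"tx": 3.8, "ty": 0.7, "tz": -0.7, "wx": 0, "wy": 0.098, "wz": 0, "jaw": 0.3},
  {"tx": 0, "ty": 0, "tz": 0, "wx": 0, "wy": 0, "wz": 0, "jaw": 0.3},
])

```text
clock: 4.45
eef_pos: [0.4909, -0.1995, 0.0861]
tool_rot: [-1.496, -1.667, -0.833]
force: [-0.3, 0.2, -2.1]
gripper_width: 0.556
grasp_force: 19.8
```

```bash
python3 - <<'E'
from h import *
print(now(),manip.read_state()["q"])
f=manip.grab_frame("top");g=manip.grab_frame("side")
cv2.imwrite("pics/p2.png",np.vstack([crop(f,330,160,200,110,3),crop(g,300,110,200,90,3)]))
N=now();D=N.copy();D[2,3]-=.04;plan(N,D,3)
E
```

```text
[[-0.0527  0.9937 -0.0984  0.4909]
 [ 0.5177  0.1115  0.8483 -0.1995]
 [ 0.8539 -0.0063 -0.5203  0.0861]
 [ 0.      0.      0.      1.    ]] [-0.767   0.9054  1.4183  0.5785  1.6966 -1.0773]
3 rows t [-11.3247   0.0678   7.0373] w [-0. -0. -0.] | path min z 0.047 mid [ 0.4915 -0.1993  0.0735] end [ 0.4915 -0.1993  0.0468]
```

View pics/p2.png

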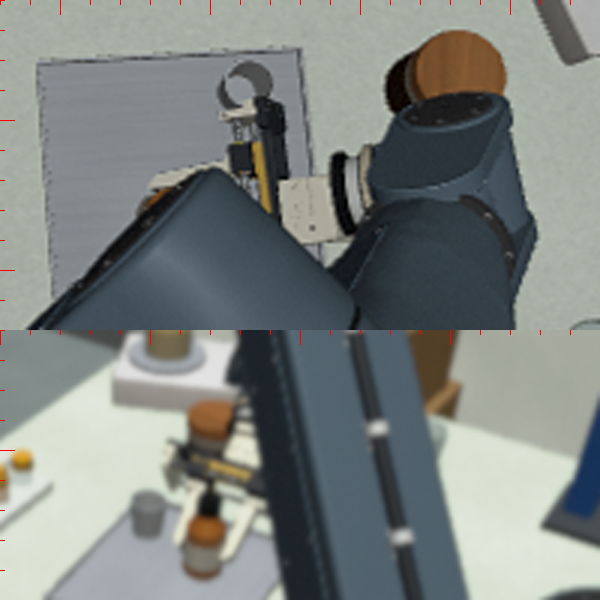

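The bottle hangs upright in the fingers above the tray, at about (200,545) in the side crop, with the cup clear. I'm correcting the small tilt left over, shifting away from the cup and lowering.

Request:
move_arm([
  {"tx": 0, "ty": -5, "tz": 0, "wx": 0, "wy": 0.022, "wz": 0, "jaw": 0.3},
  {"tx": -10.2, "ty": -5, "tz": 6, "wx": 0, "wy": 0, "wz": 0, "jaw": 0.3},
  {"tx": -10.2, "ty": 0, "tz": 6, "wx": 0, "wy": 0, "wz": 0, "jaw": 0.3},
  {"tx": -10.2, "ty": 0, "tz": 6, "wx": 0, "wy": 0, "wz": 0, "jaw": 0.3},
  {"tx": 0, "ty": 0, "tz": 0, "wx": 0, "wy": 0, "wz": 0, "jaw": 0.3},
  {"tx": 0, "ty": 0, "tz": 0, "wx": 0, "wy": 0, "wz": 0, "jaw": 0.3},
])

```text
clock: 5.05
eef_pos: [0.4812, -0.2001, 0.0513]
tool_rot: [-1.484, -1.656, -0.844]
force: [0.1, -0.2, -1.5]
gripper_width: 0.558
grasp_force: 19.8
```

Request:
move_arm([
  {"tx": -1.7, "ty": 0, "tz": 1, "wx": 0, "wy": 0, "wz": 0, "jaw": 0.3},
  {"tx": -1.7, "ty": 0, "tz": 1, "wx": 0, "wy": 0, "wz": 0, "jaw": 0.3},
  {"tx": 0, "ty": 0, "tz": 0, "wx": 0, "wy": 0, "wz": 0, "jaw": 0.3},
])

```text
clock: 5.3
eef_pos: [0.4815, -0.2005, 0.0481]
tool_rot: [-1.485, -1.658, -0.844]
force: [0.2, 0.2, -1.1]
gripper_width: 0.554
grasp_force: 19.8
```

```bash
python3 - <<'E'
from h import *
print(now(),manip.read_state()["force"])
E
```

```text
[[-0.0533  0.9936 -0.0993  0.4815]
 [ 0.5044  0.1126  0.8561 -0.2005]
 [ 0.8618 -0.0045 -0.5071  0.0481]
 [ 0.      0.      0.      1.    ]] [ 0.1916  0.2105 -1.0957]
```

Request:
move_arm([
  {"tx": -1.7, "ty": 0, "tz": 1, "wx": 0, "wy": 0, "wz": 0, "jaw": 0.3},
  {"tx": -1.7, "ty": 0, "tz": 1, "wx": 0, "wy": 0, "wz": 0, "jaw": 0.3},
  {"tx": 0, "ty": 0, "tz": 0, "wx": 0, "wy": 0, "wz": 0, "jaw": 0.3},
])

```text
clock: 5.55
eef_pos: [0.4813, -0.2004, 0.0439]
tool_rot: [-1.484, -1.657, -0.844]
force: [0.1, -0.1, -2.1]
gripper_width: 0.559
grasp_force: 19.8
```

Request:
move_arm([
  {"tx": -1.7, "ty": 0, "tz": 1, "wx": 0, "wy": 0, "wz": 0, "jaw": 0.3},
  {"tx": 0, "ty": 0, "tz": 0, "wx": 0, "wy": 0, "wz": 0, "jaw": 0.3},
])

```text
clock: 5.72
eef_pos: [0.4813, -0.2005, 0.042]
tool_rot: [-1.485, -1.657, -0.844]
force: [0.4, -0.0, -1.5]
gripper_width: 0.557
grasp_force: 19.8
```

Request:
move_arm([
  {"tx": -1.7, "ty": 0, "tz": 1, "wx": 0, "wy": 0, "wz": 0, "jaw": 0.3},
  {"tx": 0, "ty": 0, "tz": 0, "wx": 0, "wy": 0, "wz": 0, "jaw": 0.3},
])

```text
clock: 5.88
eef_pos: [0.4813, -0.2004, 0.04]
tool_rot: [-1.484, -1.657, -0.844]
force: [-0.1, -0.6, -1.3]
gripper_width: 0.556
grasp_force: 19.8
```

Request:
move_arm([
  {"tx": -1.7, "ty": 0, "tz": 1, "wx": 0, "wy": 0, "wz": 0, "jaw": 0.3},
  {"tx": 0, "ty": 0, "tz": 0, "wx": 0, "wy": 0, "wz": 0, "jaw": 0.3},
])

```text
clock: 6.05
eef_pos: [0.4813, -0.2004, 0.038]
tool_rot: [-1.484, -1.657, -0.844]
force: [0.3, 0.3, -2.2]
gripper_width: 0.557
grasp_force: 19.8
```

Request:
move_arm([
  {"tx": -1.7, "ty": 0, "tz": 1, "wx": 0, "wy": 0, "wz": 0, "jaw": 0.3},
  {"tx": 0, "ty": 0, "tz": 0, "wx": 0, "wy": 0, "wz": 0, "jaw": 0.3},
])

```text
clock: 6.22
eef_pos: [0.4814, -0.2005, 0.0363]
tool_rot: [-1.484, -1.658, -0.845]
force: [0.2, 0.1, -0.5]
gripper_width: 0.556
grasp_force: 19.8
```

Request:
move_arm([
  {"tx": -1.3, "ty": 0, "tz": 0.8, "wx": 0, "wy": 0, "wz": 0, "jaw": 0.3},
  {"tx": 0, "ty": 0, "tz": 0, "wx": 0, "wy": 0, "wz": 0, "jaw": 0.3},
])

```text
clock: 6.38
eef_pos: [0.4818, -0.2006, 0.0357]
tool_rot: [-1.484, -1.658, -0.846]
force: [1.4, -2.4, 6.5]
gripper_width: 0.556
grasp_force: 19.9
```

```bash
python3 - <<'E'
from h import *
g=manip.grab_frame("side");s=manip.read_state()
cv2.imwrite("pics/p3.png",crop(g,330,150,90,75,8))
print(s["eef_pos"],s["force"])
E
```

```text
[ 0.4818 -0.2007  0.0357] [ 1.1433 -1.4507  6.0664]
```

View pics/p3.png

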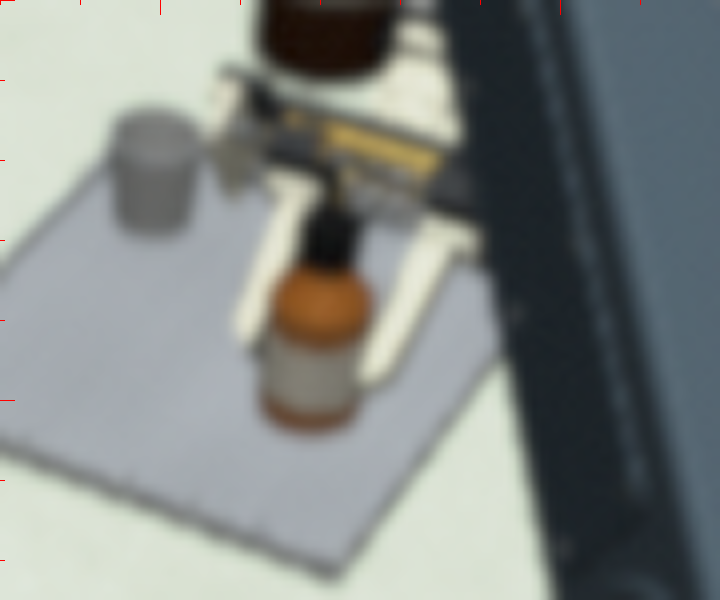

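The bottle is on the tray floor, upright (side px about (369,197)), with a contact force of about 7 N. I'm opening slowly and backing off along the fingers.

Request:
move_arm([
  {"tx": 0, "ty": 0, "tz": 0, "wx": 0, "wy": 0, "wz": 0, "jaw": 0.57},
  {"tx": 0, "ty": 0, "tz": 0, "wx": 0, "wy": 0, "wz": 0, "jaw": 0.6},
  {"tx": 0, "ty": 0, "tz": 0, "wx": 0, "wy": 0, "wz": 0, "jaw": 0.65},
  {"tx": 0, "ty": 0, "tz": 0, "wx": 0, "wy": 0, "wz": 0, "jaw": 0.7},
  {"tx": 0, "ty": 0, "tz": 0, "wx": 0, "wy": 0, "wz": 0, "jaw": 0.75},
  {"tx": 0, "ty": 0, "tz": 0, "wx": 0, "wy": 0, "wz": 0, "jaw": 0.8},
  {"tx": 0, "ty": 0, "tz": 0, "wx": 0, "wy": 0, "wz": 0, "jaw": 0.8},
])

```text
clock: 7.02
eef_pos: [0.4813, -0.2005, 0.0348]
tool_rot: [-1.484, -1.658, -0.844]
force: [-0.4, -0.2, -0.2]
gripper_width: 0.794
grasp_force: 0.0
```

Request:
move_arm([
  {"tx": 0, "ty": 0, "tz": -15, "wx": 0, "wy": 0, "wz": 0, "jaw": 0.8},
  {"tx": 0, "ty": 0, "tz": -20, "wx": 0, "wy": 0, "wz": 0, "jaw": 0.8},
  {"tx": 0, "ty": 0, "tz": -25, "wx": 0, "wy": 0, "wz": 0, "jaw": 0.8},
  {"tx": 15, "ty": 0, "tz": -25, "wx": 0, "wy": 0, "wz": 0, "jaw": 0.8},
  {"tx": 20, "ty": 0, "tz": -20, "wx": 0, "wy": 0, "wz": 0, "jaw": 0.8},
  {"tx": 30, "ty": 0, "tz": -15, "wx": 0, "wy": 0, "wz": 0, "jaw": 0.8},
  {"tx": 30, "ty": 0, "tz": -15, "wx": 0, "wy": 0, "wz": 0, "jaw": 0.8},
  {"tx": 30, "ty": 0, "tz": -15, "wx": 0, "wy": 0, "wz": 0, "jaw": 0.8},
])

```text
clock: 7.68
eef_pos: [0.4894, -0.2658, 0.22]
tool_rot: [-1.485, -1.657, -0.844]
force: [0.3, 0.3, 0.4]
gripper_width: 0.802
grasp_force: 0.0
```

```bash
cat >> h.py <<'E'
th=.123; uy=np.array([-np.sin(th),np.cos(th),0])
E
python3 - <<'E'
from h import *
N=now();print(N,manip.read_state()["q"])
# undo tilt first (to vertical, and raised), at same xy offset
for sg in(1,-1):
    print(sg)
    V=pose(-up,yb,[.47,-.20,.27]); plan(N,V,12)
    O=pose(-up,sg*uy,[.529,.2785,.24]); plan(V,O,16)
E
```

```text
[[-0.0527  0.9937 -0.0993  0.4894]
 [ 0.5038  0.1123  0.8565 -0.2658]
 [ 0.8622 -0.0049 -0.5066  0.22  ]
 [ 0.      0.      0.      1.    ]] [-0.8367  0.8011  1.247   0.5744  1.9728 -0.9711]
1
12 rows t [ 6.4225 -0.9939  0.8583] w [-0.0003 -0.0866 -0.0003] | path min z 0.220 mid [ 0.4802 -0.237   0.2445] end [ 0.47  -0.2    0.251]
16 rows t [18.7307 27.7687  1.875 ] w [ 0.      0.     -0.0987] | path min z 0.221 mid [0.5992 0.027  0.236 ] end [0.529  0.2785 0.221 ]
-1
12 rows t [ 6.4225 -0.9939  0.8583] w [-0.0003 -0.0866 -0.0003] | path min z 0.220 mid [ 0.4802 -0.237   0.2445] end [ 0.47  -0.2    0.251]
16 rows t [ 29.4012 -15.881    1.875 ] w [0.     0.     0.0976] | path min z 0.221 mid [0.401  0.0514 0.236 ] end [0.529  0.2785 0.221 ]
```

Request:
move_arm([
  {"tx": 9.6, "ty": -1.5, "tz": 1.3, "wx": 0, "wy": -0.116, "wz": 0, "jaw": 1},
  {"tx": 9.6, "ty": -1.5, "tz": 1.3, "wx": 0, "wy": -0.116, "wz": 0, "jaw": 1},
  {"tx": 9.6, "ty": -1.5, "tz": 1.3, "wx": 0, "wy": -0.116, "wz": 0, "jaw": 1},
  {"tx": 9.6, "ty": -1.5, "tz": 1.3, "wx": 0, "wy": -0.116, "wz": 0, "jaw": 1},
  {"tx": 9.6, "ty": -1.5, "tz": 1.3, "wx": 0, "wy": -0.116, "wz": 0, "jaw": 1},
  {"tx": 9.6, "ty": -1.5, "tz": 1.3, "wx": 0, "wy": -0.116, "wz": 0, "jaw": 1},
  {"tx": 9.6, "ty": -1.5, "tz": 1.3, "wx": 0, "wy": -0.116, "wz": 0, "jaw": 1},
  {"tx": 9.6, "ty": -1.5, "tz": 1.3, "wx": 0, "wy": -0.116, "wz": 0, "jaw": 1},
])

```text
clock: 8.35
eef_pos: [0.4706, -0.2019, 0.2556]
tool_rot: [-2.039, -2.283, -0.105]
force: [0.1, -0.3, -0.2]
gripper_width: 1.002
grasp_force: 0.0
```

```bash
python3 - <<'E'
from h import *
N=now();print(N)
O=pose(-up,-uy,[.529,.2785,.24]); plan(N,O,16);plan(N,O,18)
E
```

```text
[[-0.1118  0.9936 -0.0134  0.4706]
 [ 0.9882  0.1126  0.1037 -0.2019]
 [ 0.1046 -0.0017 -0.9945  0.2556]
 [ 0.      0.      0.      1.    ]]
16 rows t [ 29.2979 -15.9385   4.0315] w [-0.0052 -0.0051  0.0974] | path min z 0.221 mid [0.4014 0.0507 0.2447] end [0.529  0.2785 0.221 ]
18 rows t [ 25.9687 -14.3106   3.5722] w [-0.0046 -0.0045  0.0866] | path min z 0.221 mid [0.4014 0.0507 0.2447] end [0.529  0.2785 0.221 ]
```

Request:
move_arm([
  {"tx": 29.3, "ty": -15.9, "tz": 4, "wx": -0.005, "wy": -0.005, "wz": 0.0974, "jaw": 1},
  {"tx": 29.3, "ty": -15.9, "tz": 4, "wx": -0.005, "wy": -0.005, "wz": 0.0974, "jaw": 1},
  {"tx": 29.3, "ty": -15.9, "tz": 4, "wx": -0.005, "wy": -0.005, "wz": 0.0974, "jaw": 1},
  {"tx": 29.3, "ty": -15.9, "tz": 4, "wx": -0.005, "wy": -0.005, "wz": 0.0974, "jaw": 1},
  {"tx": 29.3, "ty": -15.9, "tz": 4, "wx": -0.005, "wy": -0.005, "wz": 0.0974, "jaw": 1},
  {"tx": 29.3, "ty": -15.9, "tz": 4, "wx": -0.005, "wy": -0.005, "wz": 0.0974, "jaw": 1},
  {"tx": 29.3, "ty": -15.9, "tz": 4, "wx": -0.005, "wy": -0.005, "wz": 0.0974, "jaw": 1},
  {"tx": 29.3, "ty": -15.9, "tz": 4, "wx": -0.005, "wy": -0.005, "wz": 0.0974, "jaw": 1},
])

```text
clock: 9.02
eef_pos: [0.4006, 0.0503, 0.246]
tool_rot: [-2.78, -1.348, -0.056]
force: [1.1, -0.3, -0.1]
gripper_width: 1.002
grasp_force: 0.0
```

Request:
move_arm([
  {"tx": 29.3, "ty": -15.9, "tz": 4, "wx": -0.005, "wy": -0.005, "wz": 0.0974, "jaw": 1},
  {"tx": 29.3, "ty": -15.9, "tz": 4, "wx": -0.005, "wy": -0.005, "wz": 0.0974, "jaw": 1},
  {"tx": 29.3, "ty": -15.9, "tz": 4, "wx": -0.005, "wy": -0.005, "wz": 0.0974, "jaw": 1},
  {"tx": 29.3, "ty": -15.9, "tz": 4, "wx": -0.005, "wy": -0.005, "wz": 0.0974, "jaw": 1},
  {"tx": 29.3, "ty": -15.9, "tz": 4, "wx": -0.005, "wy": -0.005, "wz": 0.0974, "jaw": 1},
  {"tx": 29.3, "ty": -15.9, "tz": 4, "wx": -0.005, "wy": -0.005, "wz": 0.0974, "jaw": 1},
  {"tx": 0, "ty": 0, "tz": 0, "wx": 0, "wy": 0, "wz": 0, "jaw": 1},
])

```text
clock: 9.6
eef_pos: [0.4814, 0.2336, 0.2297]
tool_rot: [-3.081, -0.5, -0.009]
force: [-0.2, 1.3, -0.1]
gripper_width: 1.0
grasp_force: 0.0
```

```bash
python3 - <<'E'
from h import *
N=now();print(N,manip.read_state()["q"])
f=manip.grab_frame("top");g=manip.grab_frame("side")
cv2.imwrite("pics/p4.png",np.vstack([np.hstack([crop(f,165,140,130,110,3),crop(f,330,170,130,110,3)]),np.hstack([crop(g,205,190,130,90,3),crop(g,310,135,130,90,3)])]))
O=pose(-up,-uy,[.529,.2785,.24]);plan(N,O,3)
E
```

```text
[[ 0.9487  0.3162  0.0025  0.4814]
 [ 0.3161 -0.9485  0.0214  0.2336]
 [ 0.0092 -0.0195 -0.9998  0.2297]
 [ 0.      0.      0.      1.    ]] [0.3548 0.3063 1.6856 0.0211 1.14   1.5952]
3 rows t [ 19.1485 -10.4515   3.1573] w [-0.0068 -0.0024  0.0662] | path min z 0.221 mid [0.4963 0.2496 0.2269] end [0.529  0.2785 0.221 ]
```

View pics/p4.png

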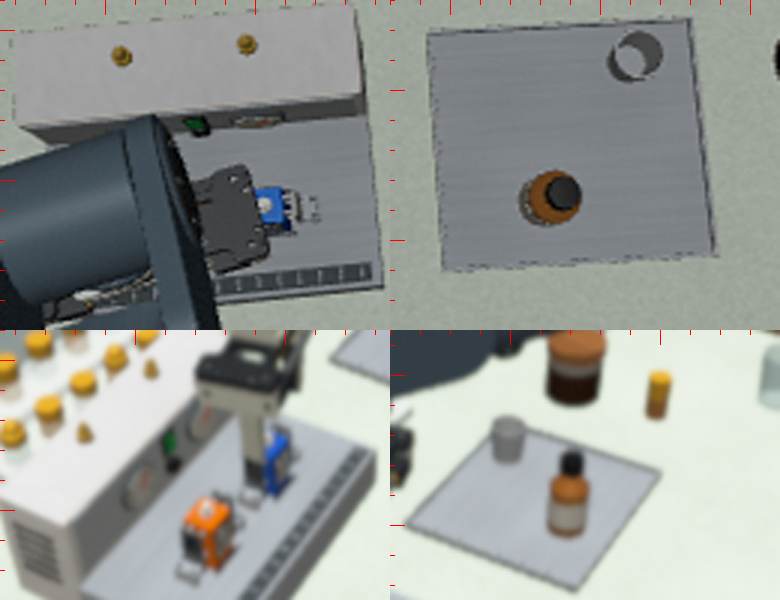

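The bottle stands upright in the tray at side px about (379,190), released, and the cup is untouched. The cassettes are also undisturbed. I'll refine the orange cassette's position by colour while completing the approach.

```bash
python3 - <<'E'
from h import *
t=cv2.cvtColor(cv2.imread("pics/top0.png"),4);s=cv2.cvtColor(cv2.imread("pics/side0.png"),4)
for nm,lo,hi,bt,bs in(("or",(5,150,190),(25,255,255),(200,200,225,230),(255,240,295,275)),("bl",(100,120,190),(125,255,255),(240,195,270,230),(280,215,310,250))):
  for cam,im,bx in(("top",t,bt),("side",s,bs)):
    m=cv2.inRange(cv2.cvtColor(im,cv2.COLOR_RGB2HSV)[bx[1]:bx[3],bx[0]:bx[2]],lo,hi)
    n,lab,st,ce=cv2.connectedComponentsWithStats(m);k=1+np.argmax(st[1:,4])
    c=ce[k]+bx[:2];print(nm,cam,st[k],c,onz(cam,c[0]+.0,c[1]+.0,.12))
P=[.529,.2785]
for h in(.12,.132): print("pred",h,proj("top",[*P,h]),proj("side",[*P,h]))
N=now();O=pose(-up,-uy,[.529,.2785,.24]);plan(N,O,3)
E
```

```text
Traceback (most recent call last):
ValueError: attempt to get argmax of an empty sequence
```

```bash
python3 - <<'E'
from h import *
t=cv2.cvtColor(cv2.imread("pics/top0.png"),4);s=cv2.cvtColor(cv2.imread("pics/side0.png"),4)
for nm,lo,hi,bt,bs in(("or",(5,100),(25,255),(200,200,225,230),(255,240,295,275)),("bl",(100,100),(125,255),(240,195,270,230),(280,215,310,250))):
  for cam,im,bx in(("top",t,bt),("side",s,bs)):
    h=cv2.cvtColor(im,cv2.COLOR_RGB2HSV)[bx[1]:bx[3],bx[0]:bx[2]]
    m=cv2.inRange(h,(*lo,0),(*hi,255));v=np.where(m>0,h[...,2],0);m=(v>.8*np.percentile(v[m>0],95)).astype(np.uint8)
    n,lab,st,ce=cv2.connectedComponentsWithStats(m);k=1+np.argmax(st[1:,4])
    c=ce[k]+bx[:2];print(nm,cam,st[k],c,onz(cam,c[0],c[1],.12))
for h in(.12,.132): print("pred",h,proj("top",[.529,.2785,h]),proj("side",[.529,.2785,h]))
N=now();O=pose(-up,-uy,[.529,.2785,.24]);plan(N,O,3)
E
```

```text
or top [  6   6  12  13 114] [211.4474 212.1754] [0.5307 0.2824 0.12  ]
or side [12  7 14 10 73] [273.3699 251.5205] [0.5281 0.2871 0.12  ]
bl top [  7   7  12  13 107] [252.2897 208.2243] [0.5452 0.1692 0.12  ]
bl side [ 8 10 12  8 56] [293.5536 228.1429] [0.5422 0.1739 0.12  ]
pred 0.12 [212.8155 212.8053] [275.0565 249.6531]
pred 0.132 [211.836  212.2381] [274.7543 246.8651]
3 rows t [ 20.1166 -11.1965   3.2662] w [-0.0066 -0.002   0.0685] | path min z 0.221 mid [0.4948 0.2476 0.2272] end [0.529  0.2785 0.221 ]
```

```bash
python3 - <<'E'
from h import *
N=now();O=pose(-up,-uy,[.530,.2805,.18]);plan(N,O,5)
E
```

```text
5 rows t [12.2213 -7.0855 13.9506] w [-0.004  -0.0012  0.0411] | path min z 0.161 mid [0.4984 0.2519 0.2026] end [0.53   0.2805 0.161 ]
```

Request:
move_arm([
  {"tx": 12.2, "ty": -7.1, "tz": 14, "wx": -0.004, "wy": -0.001, "wz": 0.041, "jaw": 1},
  {"tx": 12.2, "ty": -7.1, "tz": 14, "wx": -0.004, "wy": -0.001, "wz": 0.041, "jaw": 1},
  {"tx": 12.2, "ty": -7.1, "tz": 14, "wx": -0.004, "wy": -0.001, "wz": 0.041, "jaw": 1},
  {"tx": 12.2, "ty": -7.1, "tz": 14, "wx": -0.004, "wy": -0.001, "wz": 0.041, "jaw": 1},
  {"tx": 12.2, "ty": -7.1, "tz": 14, "wx": -0.004, "wy": -0.001, "wz": 0.041, "jaw": 1},
  {"tx": 0, "ty": 0, "tz": 0, "wx": 0, "wy": 0, "wz": 0, "jaw": 1},
])

```text
clock: 10.2
eef_pos: [0.5301, 0.2795, 0.1594]
tool_rot: [3.135, 0.188, -0.001]
force: [-0.6, 0.5, -0.6]
gripper_width: 0.999
grasp_force: 0.0
```

```bash
python3 - <<'E'
from h import *
N=now();print(N)
f=manip.grab_frame("top");g=manip.grab_frame("side")
cv2.imwrite("pics/p5.png",np.hstack([crop(f,170,160,80,90,5),crop(g,235,200,80,90,5)]))
O=pose(-up,-uy,[.530,.2805,.106]);plan(N,O,3)
E
```

```text
[[ 0.9928  0.1197 -0.0004  0.5301]
 [ 0.1197 -0.9928 -0.0007  0.2795]
 [-0.0005  0.0006 -1.      0.1594]
 [ 0.      0.      0.      1.    ]]
3 rows t [ 0.0012 -0.3448 24.1229] w [ 0.0002  0.0002 -0.001 ] | path min z 0.087 mid [0.5301 0.2798 0.1352] end [0.53   0.2805 0.087 ]
```

View pics/p5.png

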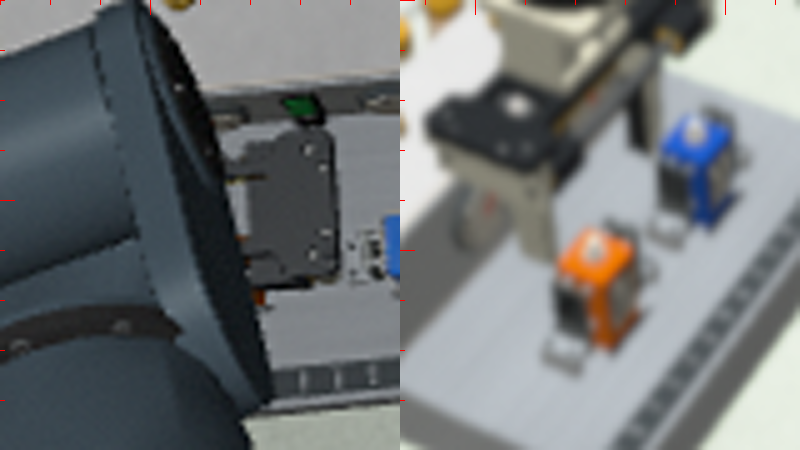

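```bash
python3 - <<'E'
from h import *
N=now();p=N[:3,3];y=N[:3,1]
print("tips",[proj("side",p+k*y*.055) for k in(-1,0,1)])
for P in([.53,.2805],[.522,.2805],[.53,.2885]): print(P,[proj("side",[*P,h]) for h in(.12,.132)])
print(onz("side",274,248.6,.132),onz("side",273.4,240.5,.159))
E
```

```text
tips [array([262.7247, 252.0548]), array([273.6577, 239.7964]), array([283.8891, 228.3249])]
[0.53, 0.2805] [array([274.3626, 249.9099]), array([274.0556, 247.1216])]
[0.522, 0.2805] [array([276.4004, 251.0665]), array([276.1059, 248.2769])]
[0.53, 0.2885] [array([272.5931, 251.5212]), array([272.2728, 248.7314])]
[0.5262 0.2851 0.132 ] [0.5304 0.2798 0.159 ]
```

The side view shows the fingers straddling the orange cassette, with tips at about (263,251) and (284,230) matching the predicted projection, and the nipple at (274,248.6). I'm shifting about 2.5 mm in +y and descending.

Request:
move_arm([
  {"tx": -0.5, "ty": -2.5, "tz": 18, "wx": 0, "wy": 0, "wz": 0, "jaw": 1},
  {"tx": 0, "ty": 0, "tz": 18, "wx": 0, "wy": 0, "wz": 0, "jaw": 1},
  {"tx": 0, "ty": 0, "tz": 18, "wx": 0, "wy": 0, "wz": 0, "jaw": 1},
  {"tx": 0, "ty": 0, "tz": 18, "wx": 0, "wy": 0, "wz": 0, "jaw": 1},
  {"tx": 0, "ty": 0, "tz": 0, "wx": 0, "wy": 0, "wz": 0, "jaw": 1},
])

```text
clock: 10.72
eef_pos: [0.528, 0.281, 0.088]
tool_rot: [3.135, 0.192, -0.002]
force: [-0.7, -0.3, -0.1]
gripper_width: 1.0
grasp_force: 0.0
```

Request:
move_arm([
  {"tx": 0, "ty": 0, "tz": 0, "wx": 0, "wy": 0, "wz": 0, "jaw": 0.85},
  {"tx": 0, "ty": 0, "tz": 0, "wx": 0, "wy": 0, "wz": 0, "jaw": 0.75},
  {"tx": 0, "ty": 0, "tz": 0, "wx": 0, "wy": 0, "wz": 0, "jaw": 0.7},
  {"tx": 0, "ty": 0, "tz": 0, "wx": 0, "wy": 0, "wz": 0, "jaw": 0.66},
  {"tx": 0, "ty": 0, "tz": 0, "wx": 0, "wy": 0, "wz": 0, "jaw": 0.66},
], grip_force=15)

```text
clock: 11.13
eef_pos: [0.53, 0.2826, 0.0904]
tool_rot: [-3.135, -0.19, -0.005]
force: [-0.1, -0.5, -0.2]
gripper_width: 0.692
grasp_force: 0.0
```

Request:
move_arm([
  {"tx": 0, "ty": 0, "tz": 0, "wx": 0, "wy": 0, "wz": 0, "jaw": 0.62},
  {"tx": 0, "ty": 0, "tz": 0, "wx": 0, "wy": 0, "wz": 0, "jaw": 0.62},
  {"tx": 0, "ty": 0, "tz": 0, "wx": 0, "wy": 0, "wz": 0, "jaw": 0.62},
])

```text
clock: 11.38
eef_pos: [0.5299, 0.2826, 0.0898]
tool_rot: [-3.135, -0.19, -0.005]
force: [0.8, 0.6, 3.3]
gripper_width: 0.621
grasp_force: 2.6
```

```bash
python3 - <<'E'
from h import *
s=manip.read_state();print(now(),s["force"],s["grasp_force"],s["gripper_width"],s["force"]@uy)
E
```

```text
[[ 0.9927  0.1209  0.0028  0.5299]
 [ 0.1209 -0.9927  0.0008  0.2826]
 [ 0.0029 -0.0005 -1.      0.0898]
 [ 0.      0.      0.      1.    ]] [0.8322 0.6362 3.3433] 2.583399899303913 0.620778349077768 0.5293003209198501
```

Request:
move_arm([
  {"tx": 0, "ty": 0, "tz": 0, "wx": 0, "wy": 0, "wz": 0, "jaw": 0.57},
  {"tx": 0, "ty": 0, "tz": 0, "wx": 0, "wy": 0, "wz": 0, "jaw": 0.52},
  {"tx": 0, "ty": 0, "tz": 0, "wx": 0, "wy": 0, "wz": 0, "jaw": 0.48},
  {"tx": 0, "ty": 0, "tz": 0, "wx": 0, "wy": 0, "wz": 0, "jaw": 0.4},
  {"tx": 0, "ty": 0, "tz": 0, "wx": 0, "wy": 0, "wz": 0, "jaw": 0.4},
  {"tx": 0, "ty": 0, "tz": 0, "wx": 0, "wy": 0, "wz": 0, "jaw": 0.4},
], grip_force=22)

```text
clock: 11.88
eef_pos: [0.53, 0.2828, 0.0902]
tool_rot: [-3.135, -0.19, -0.005]
force: [-1.3, 1.2, 8.3]
gripper_width: 0.446
grasp_force: 22.0
```

```bash
python3 - <<'E'
from h import *
s=manip.read_state();print(s["eef_pos"],s["force"],s["grasp_force"],s["gripper_width"]*93,s["force"]@uy,s["torque"])
E
```

```text
[0.53   0.2828 0.0902] [-1.3173  1.1572  8.2775] 22.04799324274063 41.471678356604365 1.3100577868239303 [0.2817 0.2219 0.0064]
```

Closed at about 41.5 mm with little lateral force, so both catches are at their stops. I'm starting a slow lift with a force check.

Request:
move_arm([
  {"tx": 0, "ty": 0, "tz": -1, "wx": 0, "wy": 0, "wz": 0, "jaw": 0.4},
  {"tx": 0, "ty": 0, "tz": -1, "wx": 0, "wy": 0, "wz": 0, "jaw": 0.4},
  {"tx": 0, "ty": 0, "tz": -1, "wx": 0, "wy": 0, "wz": 0, "jaw": 0.4},
  {"tx": 0, "ty": 0, "tz": 0, "wx": 0, "wy": 0, "wz": 0, "jaw": 0.4},
])

```text
clock: 12.22
eef_pos: [0.5295, 0.2823, 0.0923]
tool_rot: [-3.136, -0.19, -0.003]
force: [0.2, -0.0, -1.6]
gripper_width: 0.445
grasp_force: 22.0
```

```bash
python3 - <<'E'
from h import *
s=manip.read_state();print(s["eef_pos"],s["force"],s["grasp_force"],s["gripper_width"]*93,s["force"]@uy,s["torque"])
E
```

```text
[0.5295 0.2823 0.0923] [ 0.1694 -0.0439 -1.6011] 21.974118947982788 41.3917575178144 -0.06438005490315532 [-0.0178 -0.0266  0.0191]
```

The force is only the cassette's weight, so it's free. Lifting straight up.

Request:
move_arm([
  {"tx": 0, "ty": 0, "tz": -3, "wx": 0, "wy": 0, "wz": 0, "jaw": 0.4},
  {"tx": 0, "ty": 0, "tz": -5, "wx": 0, "wy": 0, "wz": 0, "jaw": 0.4},
  {"tx": 0, "ty": 0, "tz": -6, "wx": 0, "wy": 0, "wz": 0, "jaw": 0.4},
  {"tx": 0, "ty": 0, "tz": -7, "wx": 0, "wy": 0, "wz": 0, "jaw": 0.4},
  {"tx": 0, "ty": 0, "tz": -8, "wx": 0, "wy": 0, "wz": 0, "jaw": 0.4},
  {"tx": 0, "ty": 0, "tz": -8, "wx": 0, "wy": 0, "wz": 0, "jaw": 0.4},
  {"tx": 0, "ty": 0, "tz": -8, "wx": 0, "wy": 0, "wz": 0, "jaw": 0.4},
  {"tx": 0, "ty": 0, "tz": -8, "wx": 0, "wy": 0, "wz": 0, "jaw": 0.4},
])

```text
clock: 12.88
eef_pos: [0.5297, 0.2825, 0.1466]
tool_rot: [-3.135, -0.19, -0.004]
force: [0.3, 0.8, -1.9]
gripper_width: 0.445
grasp_force: 22.0
```

Request:
move_arm([
  {"tx": 0, "ty": 0, "tz": -12, "wx": 0, "wy": 0, "wz": 0, "jaw": 0.4},
  {"tx": 0, "ty": 0, "tz": -15, "wx": 0, "wy": 0, "wz": 0, "jaw": 0.4},
  {"tx": 0, "ty": 0, "tz": -18, "wx": 0, "wy": 0, "wz": 0, "jaw": 0.4},
  {"tx": 0, "ty": 0, "tz": -18, "wx": 0, "wy": 0, "wz": 0, "jaw": 0.4},
  {"tx": 0, "ty": 0, "tz": -18, "wx": 0, "wy": 0, "wz": 0, "jaw": 0.4},
  {"tx": 0, "ty": 0, "tz": -12, "wx": 0, "wy": 0, "wz": 0, "jaw": 0.4},
  {"tx": 0, "ty": 0, "tz": 0, "wx": 0, "wy": 0, "wz": 0, "jaw": 0.4},
])

```text
clock: 13.47
eef_pos: [0.5303, 0.2828, 0.2417]
tool_rot: [-3.134, -0.19, -0.01]
force: [1.2, -0.4, -3.1]
gripper_width: 0.443
grasp_force: 22.0
```

```bash
python3 - <<'E'
from h import *
N=now();s=manip.read_state();print(N,s["force"],s["q"])
f=manip.grab_frame("top");g=manip.grab_frame("side")
cv2.imwrite("pics/p6.png",np.hstack([crop(f,165,140,130,150,3),crop(g,210,140,130,150,3)]))
I=N.copy();I[:3,3]=[.45,.09,.25];B=N.copy();B[:3,3]=[.55,-.23,.25]
plan(N,I,8);plan(I,B,10)
E
```

```text
[[ 0.9927  0.1208  0.0064  0.5303]
 [ 0.1208 -0.9927  0.0023  0.2828]
 [ 0.0067 -0.0015 -1.      0.2417]
 [ 0.      0.      0.      1.    ]] [ 1.1579 -0.4342 -3.079 ] [ 0.4127  0.4191  1.4923 -0.0005  1.2234  1.8625]
8 rows t [-12.8713  22.7111  -1.1623] w [ 0. -0.  0.] | path min z 0.242 mid [0.4902 0.1864 0.2458] end [0.45 0.09 0.25]
10 rows t [ 6.0608 32.9737 -0.0098] w [ 0. -0.  0.] | path min z 0.250 mid [ 0.5  -0.07  0.25] end [ 0.55 -0.23  0.25]
```

View pics/p6.png

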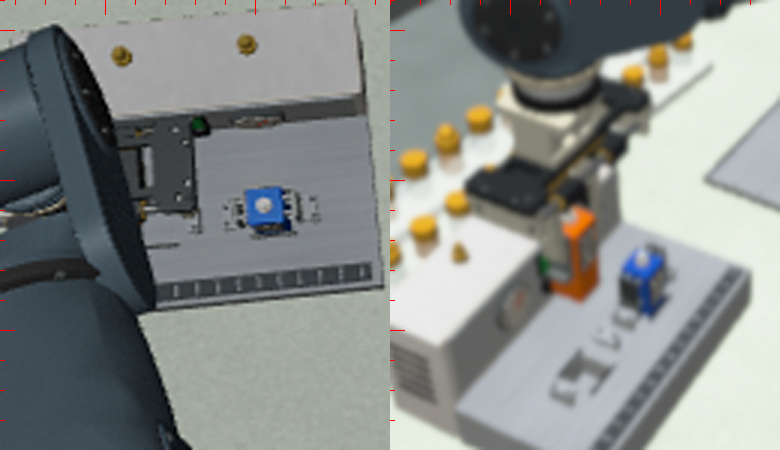

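The orange cassette hangs upright in the fingers, side px about (402,225 in the crop), clear of its dock, and the blue one is still seated. Carrying it to the tray.

Request:
move_arm([
  {"tx": -6, "ty": 10, "tz": 0, "wx": 0, "wy": 0, "wz": 0, "jaw": 0.4},
  {"tx": -12, "ty": 21, "tz": -1, "wx": 0, "wy": 0, "wz": 0, "jaw": 0.4},
  {"tx": -14, "ty": 25, "tz": -1, "wx": 0, "wy": 0, "wz": 0, "jaw": 0.4},
  {"tx": -14, "ty": 25, "tz": -1, "wx": 0, "wy": 0, "wz": 0, "jaw": 0.4},
  {"tx": -14, "ty": 25, "tz": -1, "wx": 0, "wy": 0, "wz": 0, "jaw": 0.4},
  {"tx": -14, "ty": 25, "tz": -1, "wx": 0, "wy": 0, "wz": 0, "jaw": 0.4},
  {"tx": -14, "ty": 25, "tz": -1, "wx": 0, "wy": 0, "wz": 0, "jaw": 0.4},
  {"tx": -14, "ty": 26, "tz": -1, "wx": 0, "wy": 0, "wz": 0, "jaw": 0.4},
])

```text
clock: 14.23
eef_pos: [0.4488, 0.0883, 0.2441]
tool_rot: [-3.136, -0.19, -0.0]
force: [1.0, -0.4, -0.8]
gripper_width: 0.446
grasp_force: 22.0
```

Request:
move_arm([
  {"tx": 0, "ty": 28, "tz": 0, "wx": 0, "wy": 0, "wz": 0, "jaw": 0.4},
  {"tx": 6, "ty": 30, "tz": 0, "wx": 0, "wy": 0, "wz": 0, "jaw": 0.4},
  {"tx": 6, "ty": 30, "tz": 0, "wx": 0, "wy": 0, "wz": 0, "jaw": 0.4},
  {"tx": 6, "ty": 30, "tz": 0, "wx": 0, "wy": 0, "wz": 0, "jaw": 0.4},
  {"tx": 6, "ty": 30, "tz": 0, "wx": 0, "wy": 0, "wz": 0, "jaw": 0.4},
  {"tx": 6, "ty": 30, "tz": 0, "wx": 0, "wy": 0, "wz": 0, "jaw": 0.4},
  {"tx": 6, "ty": 25, "tz": 0, "wx": 0, "wy": 0, "wz": 0, "jaw": 0.4},
  {"tx": 6, "ty": 20, "tz": 0, "wx": 0, "wy": 0, "wz": 0, "jaw": 0.4},
])

```text
clock: 14.9
eef_pos: [0.5185, -0.1287, 0.2439]
tool_rot: [-3.135, -0.188, -0.0]
force: [0.2, -0.5, -1.6]
gripper_width: 0.442
grasp_force: 22.0
```

```bash
python3 - <<'E'
from h import *
N=now();s=manip.read_state();print(N,s["force"],s["gripper_width"])
B=pose(-up,N[:3,1],[.55,-.23,.26])
plan(N,B,6)
E
```

```text
[[ 0.9928  0.1198  0.0002  0.5185]
 [ 0.1198 -0.9928  0.001  -0.1287]
 [ 0.0003 -0.001  -1.      0.2439]
 [ 0.      0.      0.      1.    ]] [ 0.2063 -0.5001 -1.5872] 0.4416751460273654
6 rows t [ 3.1962 17.3855  0.469 ] w [-0.0002 -0.0001 -0.    ] | path min z 0.241 mid [ 0.5342 -0.1794  0.2424] end [ 0.55  -0.23   0.241]
```

Request:
move_arm([
  {"tx": 4, "ty": 20, "tz": 0, "wx": 0, "wy": 0, "wz": 0, "jaw": 0.4},
  {"tx": 4, "ty": 20, "tz": 0, "wx": 0, "wy": 0, "wz": 0, "jaw": 0.4},
  {"tx": 4, "ty": 20, "tz": 0, "wx": 0, "wy": 0, "wz": 0, "jaw": 0.4},
  {"tx": 3, "ty": 18, "tz": 0, "wx": 0, "wy": 0, "wz": 0, "jaw": 0.4},
  {"tx": 2, "ty": 14, "tz": 0, "wx": 0, "wy": 0, "wz": 0, "jaw": 0.4},
  {"tx": 1, "ty": 8, "tz": 0, "wx": 0, "wy": 0, "wz": 0, "jaw": 0.4},
  {"tx": 0, "ty": 4, "tz": 0, "wx": 0, "wy": 0, "wz": 0, "jaw": 0.4},
])

```text
clock: 15.48
eef_pos: [0.549, -0.2286, 0.2444]
tool_rot: [-3.135, -0.189, -0.002]
force: [0.5, 0.0, -2.3]
gripper_width: 0.443
grasp_force: 22.0
```

Request:
move_arm([
  {"tx": 0, "ty": 0, "tz": 0, "wx": 0, "wy": 0, "wz": 0, "jaw": 0.4},
  {"tx": 0, "ty": 0, "tz": 0, "wx": 0, "wy": 0, "wz": 0, "jaw": 0.4},
  {"tx": 0, "ty": 0, "tz": 0, "wx": 0, "wy": 0, "wz": 0, "jaw": 0.4},
  {"tx": 0, "ty": 0, "tz": 0, "wx": 0, "wy": 0, "wz": 0, "jaw": 0.4},
  {"tx": 0, "ty": 0, "tz": 0, "wx": 0, "wy": 0, "wz": 0, "jaw": 0.4},
  {"tx": 0, "ty": 0, "tz": 0, "wx": 0, "wy": 0, "wz": 0, "jaw": 0.4},
])

```text
clock: 15.98
eef_pos: [0.5492, -0.2276, 0.2454]
tool_rot: [-3.135, -0.191, -0.004]
force: [-0.2, -0.0, -1.3]
gripper_width: 0.445
grasp_force: 22.0
```

```bash
python3 - <<'E'
from h import *
f=manip.grab_frame("top");g=manip.grab_frame("side")
cv2.imwrite("pics/p7.png",np.hstack([crop(f,330,140,130,150,3),crop(g,300,80,130,150,3)]))
s=manip.read_state();print(s["eef_pos"],s["force"],s["gripper_width"],s["grasp_force"],abs(s["qvel"]).max())
E
```

```text
[ 0.5492 -0.2278  0.2454] [-1.0279 -0.8416 -2.2809] 0.44305453405111117 21.974270939826965 0.0025998199460002544
```

View pics/p7.png

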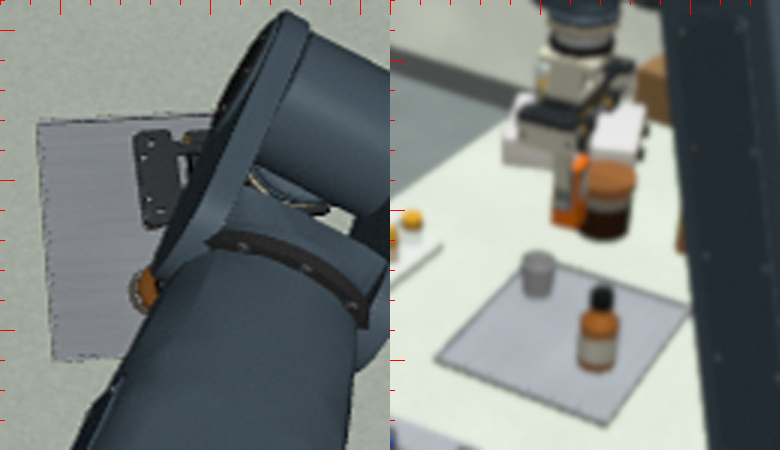

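The bottle stands upright in the tray (side crop (598,335)) and the cup is upright. The orange cassette is held steady well above the tray at (570,195), with 22 N of grip. Handing in.

```bash
python3 -c "
from rig import manip
print(manip.hand_in())"
```

```text
the job is handed in; nothing more can be done
None
```

I handed the job in at about 16 s on the robot's clock, but the hand-in gave no verdict. The solvent bottle stands upright and released in the tray. The orange cassette is held still and upright by its pinched catches, with its underside about 19 cm above the bench over the tray. The cup stood where it was in the last picture, and the blue cassette was still in its dock just after the lift.

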